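# Clamp the mended shoe brush in a ratchet clamp and hold it

## Task

The back of the loose shoe brush has been glued: lay the brush, bristles up and lengthwise, on the steel bed of the ratchet clamp between the open jaws and let go of it. Then pump the clamp's trigger until the moving jaw's spring pad presses the brush against the fixed jaw with the pad pushed in about halfway, never all the way, since that would crush the joint, and finish while still holding the trigger squeezed. Move the jaw by the trigger alone, never by pushing on it, and leave the jars, tin and glue bottle where they are.

Things in the scene. Friction and masses are not known exactly. Their poses are not given: they have to be found in the camera images.
- brush_mid (a point): Centre of the loose shoe brush's wooden back (half-way up the wood). The back is a block 38 mm wide (x), 92 mm long (y), 24 mm high (z), 130 g, with flat square ends. A bed of bristles 28 mm wide and 76 mm long stands on it to 42 mm above its underside. It lies bristles up on the table; z is up. Grip it by the long sides of the wood, across x.
- seat (a point): Point on top of the clamp's steel bed (64 mm wide, 135 mm long), 30 mm above the table, mid-way along it. The clamp is fixed. Its axes: y = clamping direction, from moving to fixed jaw; z up; x across. The brush lies here with its length along y, anywhere between the jaws (they stand 34 mm above the bed): the jaw pushes it along to the fixed jaw.
- stop_face (a point): Centre of the contact face of the fixed jaw (46 mm wide, 34 mm high), axes as for the seat; it looks to -y, 70 mm from the seat.
- stop: The fixed jaw, a dark steel block at the +y end of the bed. Its body origin is the clamp's origin: on the table, 140 mm towards -y from the contact face.
- pad_face (a point): Centre of the contact face of the black rubber pad of the moving jaw (40 mm wide, 28 mm high), looking to +y; axes as for the seat. It stands 125 to 140 mm from the fixed jaw's face at the start and moves only along y. When the brush is clamped this distance is 92 mm.
- jaw: The moving jaw, a dark steel block 46 x 25 x 34 mm behind the pad, with its bar that runs back through the clamp's head. It stays where it is by friction of 6 N and is driven to +y by the trigger. Its origin lies on the table below the pad's unpressed face.
- pad (a joint): How far the spring pad is pushed back into the moving jaw, m: 0 free, 0.012 bottomed. Spring of 1 N per mm. Seen as the closing gap between pad and jaw.
- trigger (a joint): Squeeze of the trigger, m: 0 free, 0.015 full. A steel bar 26 mm wide (x), 12 mm thick (y), top 138 mm above the table; it slides to +y towards the fixed black grip of the same size and springs back (4 to 5.5 N). Going to +y it carries the jaw along, 1 to 1 after about 1 to 2 mm of slack (some 12 mm a stroke, up to 18 N); going back it leaves the jaw. 3 to 5 strokes needed.
- squeeze (a point): Fixed point 24 mm below the tops of trigger and grip, 39 mm above the clamp's head; axes as the seat. The fixed grip's outer face is 15 mm to +y of it; the trigger's outer face is 30 mm to -y when free, 15 mm when fully squeezed. Fingers closing along y about this point free the trigger when over 62 mm open and squeeze it fully at 30 mm.
- clamp: The whole clamp; origin on the table, 70 mm towards -y from the seat. Board 100 mm by 340 mm, 18 mm thick.
- blue_jar: Blue plastic storage jar with twist cap, 90 mm across, 140 mm high; origin at the centre of its underside. Bystander.
- glass_jar: Glass jar with steel lid, 76 mm across, 110 mm high; origin at the centre of its underside. Bystander.
- polish_tin: Flat shoe polish tin, 76 mm across, 24 mm high; origin at the centre of its underside. Bystander.
- glue: Glue bottle, 48 mm across, 130 mm high; origin at the centre of its underside. Bystander.
Things that resemble listed ones, but are neither listed nor needed, are in the scene too. What is shaped like the part that bears brush_mid but purple is not meant.

How it is judged (in metres and radians):
On the way, in this order (a step that is already met when the one before it is completed fails the run):
1. the brush lies on the bed between the jaws, bristles up and lengthwise, let go of (z of brush_mid in the frame of seat between 0.006 and 0.018 m and x of brush_mid in the frame of seat between -0.016 and 0.016 m and y of brush_mid in the frame of seat between -0.028 and 0.028 m and angle between the y axis of brush_mid and the y axis of seat, either way round below 0.3 rad and angle between brush_mid's own z axis and vertical below 0.15 rad and contact force between the fingers and brush below 0.05 N and value of joint trigger below 0.003 m), for 0.2 s.
2. the pad has come up to the brush and holds it lightly against the fixed jaw (contact force between jaw and brush above 0.8 N and contact force between stop and brush above 0.5 N), for 0.1 s.
At the end, for the whole second after the job is handed in: The brush lies bristles up on the bed, in line with the clamp (within 18 mm sideways and about 7 degrees), pressed between pad and fixed jaw with the pad pushed in 2.5 to 9.5 mm of its 12 mm; the fingers still hold the trigger squeezed (more than 2 mm) with more than 1 N and do not touch the brush (value of joint pad between 0.0025 and 0.0095 m and value of joint trigger above 0.002 m and contact force between the fingers and clamp above 1 N and contact force between the fingers and brush below 0.05 N and contact force between jaw and brush above 1.5 N and contact force between stop and brush above 1 N and z of brush_mid in the frame of seat between 0.006 and 0.019 m and x of brush_mid in the frame of seat between -0.018 and 0.018 m and angle between the y axis of brush_mid and the y axis of seat, either way round below 0.12 rad and angle between brush_mid's own z axis and vertical below 0.12 rad and linear speed of brush below 0.01 m/s); the arm keeps its last pose, push and grip.
It fails at once if the pad is driven in all the way (over 11 mm), crushing the joint (value of joint pad above 0.011 m).
It fails at once if the moving jaw is pushed directly by the robot (contact force between any of the fingers, the arm and jaw above 3 N).
It fails at once if a jar, the tin or the glue bottle is knocked away (distance of any of blue_jar, glass_jar, polish_tin, glue from where it was at the start of the episode above 0.03 m).
It also fails if it takes over 72 s, if anything falls off the work surface, if the arm or the gripper's body presses on something with over 40 N, if the wrist force passes 120 N, or if a joint passes its speed limit or range.

## Robot

A 6-joint arm with a two-finger parallel gripper is mounted at the origin on the work surface. World frame = base frame: x ahead of the robot, y to its left, z up, the work surface at z = 0. Lengths are in m, angles in degrees, forces in N, time in s.
With the tool pointing down it reaches from about 0.4 to 0.825 m from the base axis. Payload 7 kg.
Tool frame: the origin (TCP) lies on the centre line of the jaws, within the pads' length; the fingertips stand 14 mm ahead of it and the grasp point (between the pads) lies 5 mm behind it; z points along the fingers, y is the line along which they close (so a half turn about z gives the same grasp; the last joint's range is limited). The gripper opens to 88 mm and grips with 3 to 60 N. Pads are 19 mm wide; open, the fingers measure 130 mm over their backs; the gripper's body (78 mm by 193 mm) begins 47 mm behind the grasp point.
Start: joints at [89.444, 20.546, 0.682, 0, -70.136, -16.507], TCP at [0.198, 0.645, 0.241] pointing down, gripper open.
Joint ranges: [-176.03, 176.03], [-82.01, 121.73], [-58.28, 71.71], [-173.87, 95.51], [-174.79, -0.11], [-173.66, 173.66]. Speed limits (degrees/s): [136.94, 136.94, 172.46, 180, 180, 180].

## Interface

Orientations are given as [roll, pitch, yaw] about the fixed x, y, z axes, in that order (R = Rz(yaw) Ry(pitch) Rx(roll)).
In Python, from plant import r gives the robot as it stands.
- The arm moves only by the tool send_rows, never from a script. Its argument "steps" is a list of rows, each an object with "dp": the shift along the tool's x, y, z in mm, a list of three; "roll": the turn about the tool's z in rad; "jaw": the opening in per cent of the stroke, from 0 (shut) to 100 (fully open). In form: [{"dp": [tx, ty, tz], "roll": roll, "jaw": jaw}, ...]. A call has 1 to 5 rows; each row is the pose to reach, as a shift and turn from the pose commanded when the call began, along the tool's axes at that moment; what a row does not reach only later rows make up. A row lasts 1/8 s, in which the tool goes at most 62.5 mm and 10.7 degrees, less where a joint would pass 70% of its speed; a pose out of reach is approached as far as the arm can. A call with a gripper value outside its range is refused whole. The fingers move at their own pace and stop on an object; "newtons" is the grip in N (left out, the last holds). Time passes only in rows, so rows that repeat a pose let the fingers close. It gives the time, the measured TCP pose, the force, the opening and the grip force at its end, in the units of the state.
- r.get_state(): the state, without advancing time (a new reading comes with each control period).
- r.capture(name): name is "scene" or "top" or "wrist"; returns a dict with "image" (420x560x3 uint8, blue, green, red), "K" (3x3 intrinsics, pixels), "rvec" (rotation vector, rad) and "tvec" (3), from world to camera coordinates, as OpenCV has them. Camera axes: x right, y down, z forward; pixel columns grow to the right and rows downward; lengths in m; the calibration is good to about 2 mm. The wrist camera is an equidistant fisheye: a pixel r from the principal point sees the ray r / f radians off the axis. A picture is of the moment at which its call begins. There is no depth.
- r.close_job(): hands the job in; it is judged then, once.
The state is a dict: "time_s": time; "joints": joint angles; "qd": joint speeds; "joint_torque": joint torques, N m; "tcp_pos": TCP position; "eef_rot": TCP orientation; "contact_force": force on the tool from outside, world axes, zero at the start; "moment": the same for the moment, N m; "gripper_width": finger opening in m; "gripper_force": force on a finger pad.
Only numpy, scipy, OpenCV 4.12 (cv2) and the standard library are available. Lean on these libraries where they do the work, as an engineer would, in place of code of your own. Each camera call takes 0.05 s, during which the arm holds its last target. There are 200 camera calls.

## Working session

There is one attempt and no reset: what is moved stays moved. The work goes in short steps, Python scripts to look and compute and a tool call to move; the robot and the scene stay as the last step left them, time stands still between calls to the robot, and variables do not carry over. Pictures are saved under pics/ and viewed, at most 10 in all, crops included, and the job is handed in when it is done.

Besides the shell and the picture viewer there is one more tool, called after "Emit:" in YAML: its name, and indented under it one key for each argument. send_rows: Moves the arm, as the interface text tells. Its arguments: {"type":"object","properties":{"steps":{"type":"array","items":{"type":"object","properties":{"dp":{"type":"array","items":{"type":"number"}},"roll":{"type":"number"},"jaw":{"type":"number"}}}},"newtons":{"type":"number"}},"required":["steps"]}

```bash
mkdir -p pics; ls; python3 - <<'E'
from plant import r
import cv2
for n in("scene","top"):
    c=r.capture(n); cv2.imwrite(f"pics/{n}0.png",c["image"]); print(n,c["K"].tolist(),c["rvec"],c["tvec"])
print(r.get_state())
E
```

```text
pics
scene [[505.93460179323006, 0.0, 274.29462697559626], [0.0, 505.93460179323006, 208.6132929709433], [0.0, 0.0, 1.0]] [ 2.17762906  0.52387457 -0.28724822] [-0.49451156 -0.05832733  1.50780537]
top [[521.2291045013726, 0.0, 273.8810750520735], [0.0, 521.2291045013726, 204.69519099356424], [0.0, 0.0, 1.0]] [ 2.20959781 -2.2064079   0.05828521] [0.00737874 0.53437324 1.6177685 ]
{'time_s': 0.1, 'joints': array([ 8.94444999e+01,  2.05889471e+01,  6.42187471e-01, -1.63722412e-02,
       -7.01352964e+01, -1.65074004e+01]), 'qd': array([ 0.05095383, -0.0748532 ,  0.10792909,  0.03233593,  0.0097115 ,
       -0.04530806]), 'joint_torque': array([-1.90631086e-03, -5.84163952e+01,  2.93749523e+01,  7.01541200e+00,
        1.01791124e-02, -4.98076213e-05]), 'tcp_pos': array([0.19796405, 0.64491891, 0.23972644]), 'eef_rot': array([ 1.79916952e+02, -8.55977863e-03, -1.70684687e+01]), 'contact_force': array([-0.20874383,  0.85424512,  0.17079945]), 'moment': array([-0.03246908,  0.01257946,  0.00368798]), 'gripper_force': 0.0, 'gripper_width': 0.0875184135342211}
```

View pics/scene0.png

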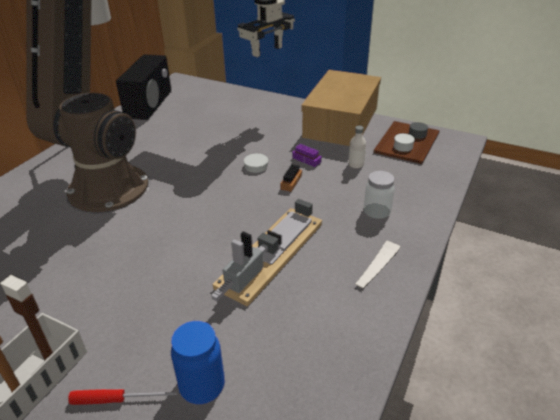

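View pics/top0.png

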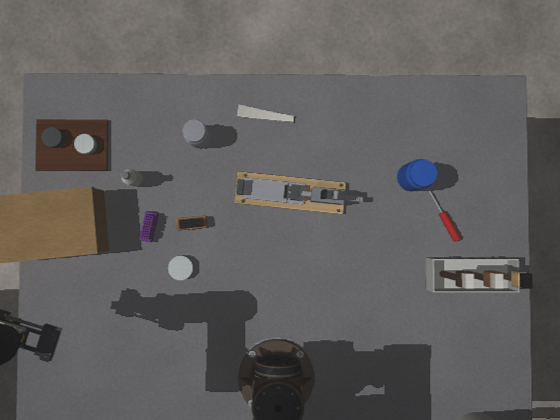

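The scene view shows the brush at about (291,177), with the purple look-alike at (307,155) and the clamp from (215,285) to (320,215). In the top view the brush is at (192,223) and the clamp spans (235..347, 172..213), with the fixed jaw to the left at (243,186). I'll zoom in next.

```bash
python3 - <<'E'
import cv2,numpy as np
t=cv2.imread("pics/top0.png");s=cv2.imread("pics/scene0.png")
a=cv2.resize(t[162:240,165:365],None,fx=4,fy=4,interpolation=cv2.INTER_CUBIC)
b=cv2.resize(s[160:305,200:335],None,fx=4,fy=4,interpolation=cv2.INTER_CUBIC)
cv2.imwrite("pics/tz.png",a);cv2.imwrite("pics/sz.png",b)
E
```

```text
(no output)
```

View pics/tz.png

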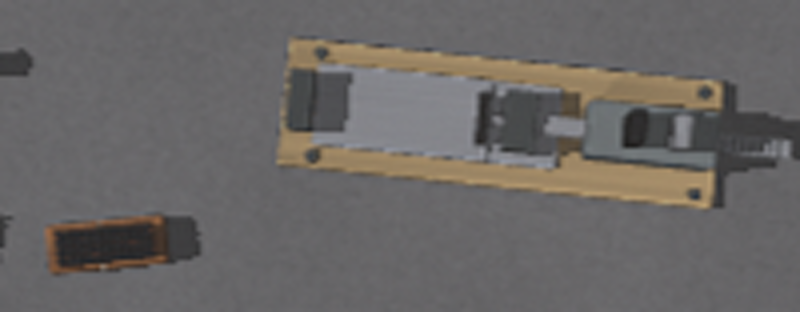

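View pics/sz.png

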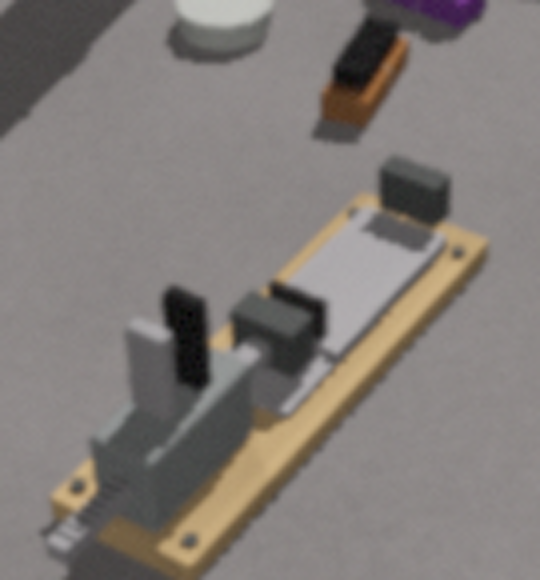

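The top crop shows the brush wood outline at corners (47,228), (163,215), (167,262), (52,273). The board corners are (289,38), (724,82), (711,208), (277,163). The fixed jaw's edge is near x≈318, the pad front near x≈478, the grip top at (635,128) and the trigger at (682,130). The scene crop shows the trigger top at (147,325), the grip top at (186,292), and the fixed jaw's upper face edge from (380,170) to (447,190).

```bash
cat > h.py <<'E'
import numpy as np,cv2
CAM={'top':([[521.2291,0,273.88107],[0,521.2291,204.69519],[0,0,1]],[2.20959781,-2.2064079,0.05828521],[0.00737874,0.53437324,1.6177685]),
'scene':([[505.9346,0,274.294627],[0,505.9346,208.613293],[0,0,1]],[2.17762906,0.52387457,-0.28724822],[-0.49451156,-0.05832733,1.50780537])}
def ray(n,p):
    K,rv,t=map(np.array,CAM[n]);R=cv2.Rodrigues(rv)[0]
    return -R.T@t,R.T@np.linalg.inv(K)@[p[0],p[1],1]
def atz(n,p,z):
    c,d=ray(n,p);return c+d*(z-c[2])/d[2]
def T(p): return (p[0]/4+165,p[1]/4+162)
def S(p): return (p[0]/4+200,p[1]/4+160)
def tri(a,b):
    (c1,d1),(c2,d2)=ray('top',T(a)),ray('scene',S(b));d1=d1/np.linalg.norm(d1);d2=d2/np.linalg.norm(d2)
    s=np.linalg.lstsq(np.c_[d1,-d2],c2-c1,rcond=None)[0];p,q=c1+s[0]*d1,c2+s[1]*d2
    return (p+q)/2,np.linalg.norm(p-q)
E
python3 - <<'E'
from h import *
np.set_printoptions(precision=4,suppress=True)
b=np.array([atz('top',T(p),.018) for p in[(289,38),(724,82),(711,208),(277,163)]])
print('board',b,b.mean(0),np.linalg.norm(np.roll(b,-1,0)-b,axis=1))
u=(b[0]+b[3]-b[1]-b[2]);u/=np.linalg.norm(u);print('yaw of clamp y', np.degrees(np.arctan2(u[1],u[0])),u)
w=np.array([atz('top',T(p),.024) for p in[(47,228),(163,215),(167,262),(52,273)]])
print('brush',w,w.mean(0),np.linalg.norm(np.roll(w,-1,0)-w,axis=1));v=w[0]+w[3]-w[1]-w[2];print('brush yaw',np.degrees(np.arctan2(v[1],v[0])))
# right end corners
for n,a,c in[('brush near lower-end corner top (x-)',(167,262),(326,92)),('brush other',(163,215),(362,103)),('trigger top',(682,130),(147,325)),('grip top',(635,128),(186,292)),
 ('board corner nearR',(711,208),(57,497)),('board fixed end',(289,38),(487,242)),('board -',(277,163),(368,197)),('stop top mid',(318,99),(413,180)),('pad top',(478,120),(300,295)),('bed edge',(315,148),(357,210))]:
    print(n,*tri(a,c))
for n,p,z in[('stop top edge',(318,99),.064),('pad top front',(478,118),.06),('trig',(682,130),.138),('grip',(635,128),.138)]:
    q=atz('top',T(p),z);print(n,q,'along',(q-b.mean(0))@u,'off',np.cross(u[:2],(q-b.mean(0))[:2]))
E
```

```text
board [[ 0.6373  0.1225  0.018 ]
 [ 0.6038 -0.2167  0.018 ]
 [ 0.5054 -0.2062  0.018 ]
 [ 0.5399  0.1314  0.018 ]] [ 0.5716 -0.0423  0.018 ] [0.3409 0.0989 0.3393 0.0978]
yaw of clamp y 84.26006068659825 [0.1   0.995 0.   ]
brush [[0.4891 0.3081 0.024 ]
 [0.4993 0.2188 0.024 ]
 [0.463  0.2155 0.024 ]
 [0.4544 0.304  0.024 ]] [0.4765 0.2616 0.024 ] [0.0899 0.0364 0.0889 0.0349]
brush yaw 96.01478672598459
brush near lower-end corner top (x-) [0.4657 0.2167 0.0274] 0.0060961412359963945
brush other [0.4984 0.218  0.0272] 0.0018127175565805353
trigger top [ 0.5585 -0.1677  0.1414] 0.0007931607368091275
grip top [ 0.5612 -0.1333  0.1394] 0.001962951966967955
board corner nearR [ 0.5075 -0.2045  0.0195] 0.005161532898013114
board fixed end [0.6371 0.1223 0.0172] 0.0006971670181458731
board - [0.5418 0.1325 0.0153] 0.004037635958119362
stop top mid [0.5891 0.0992 0.0681] 0.006724625807712709
pad top [ 0.5723 -0.0228  0.0573] 0.0025203080830798535
bed edge [0.5511 0.1014 0.0292] 4.476446425685042e-06
stop top edge [0.5864 0.0978 0.064 ] along 0.14079135929609415 off -0.000698689829483937
pad top front [ 0.5725 -0.0233  0.06  ] along 0.01890847072421024 off 0.00099720133336007
trig [ 0.5591 -0.168   0.138 ] along -0.12631437770233117 off -9.856006188729664e-05
grip [ 0.5605 -0.134   0.138 ] along -0.09239564125183611 off 0.0019260458314376994<stdin>:13: DeprecationWarning: Arrays of 2-dimensional vectors are deprecated. Use arrays of 3-dimensional vectors instead. (deprecated in NumPy 2.0)
```

```bash
cat >> h.py <<'E'
from scipy.spatial.transform import Rotation as Ro
def go(pts,yaw=None):
    from plant import r
    s=r.get_state();R=Ro.from_euler('xyz',s['eef_rot'],degrees=True)
    print('tcp',s['tcp_pos'].round(4),'rot',s['eef_rot'].round(2),'j',s['joints'].round(1),'F',s['contact_force'].round(1),'w',round(s['gripper_width'],4),s['gripper_force'])
    for p in pts: print('dp mm',(R.inv().apply(np.array(p)-s['tcp_pos'])*1e3).round(1))
    if yaw is not None: print('roll rad',round(-np.radians(yaw-s['eef_rot'][2]),3))
E
python3 -c "
from h import *
go([(.22,.50,.24),(.28,.40,.24),(.476,.262,.24)],-84)"
```

```text
tcp [0.198  0.6449 0.2397] rot [ 1.7992e+02 -1.0000e-02 -1.7070e+01] j [ 89.4  20.6   0.6  -0.  -70.1 -16.5] F [-0.2  0.9  0.2] w 0.0875 0.0
dp mm [ 6.360e+01  1.321e+02 -1.000e-01]
dp mm [1.503e+02 2.101e+02 1.000e-01]
dp mm [3.782e+02 2.844e+02 2.000e-01]
roll rad 1.168
```

Emit:
send_rows:
  steps:
    - {"dp": [20,50,0],"roll": 0.15,"jaw": 100}
    - {"dp": [45,100,0],"roll": 0.3,"jaw": 100}
    - {"dp": [80,145,0],"roll": 0.5,"jaw": 100}
    - {"dp": [120,185,0],"roll": 0.65,"jaw": 100}
    - {"dp": [165,215,0],"roll": 0.8,"jaw": 100}

```text
time_s: 0.72
tcp_pos: [0.2929, 0.3893, 0.2407]
eef_rot: [-180.0, 0.0, -63.1]
contact_force: [0.3, -0.3, -0.5]
gripper_width: 0.0878
gripper_force: 0.0
```

```bash
python3 -c "
from h import *
go([(.476,.262,.16)],-84)"
```

```text
tcp [0.2929 0.3893 0.2407] rot [-1.800e+02  2.000e-02 -6.314e+01] j [ 76.2   2.6 -22.3  -0.  -65.1 -49.4] F [ 0.3 -0.3 -0.5] w 0.0878 0.0
dp mm [ 196.3 -105.8   80.6]
roll rad 0.364
```

Emit:
send_rows:
  steps:
    - {"dp": [50,-27,0],"roll": 0.1,"jaw": 100}
    - {"dp": [100,-54,10],"roll": 0.2,"jaw": 100}
    - {"dp": [150,-81,40],"roll": 0.3,"jaw": 100}
    - {"dp": [196,-106,80],"roll": 0.364,"jaw": 100}
    - {"dp": [196,-106,80],"roll": 0.364,"jaw": 100}

```text
time_s: 1.35
tcp_pos: [0.4767, 0.2617, 0.157]
eef_rot: [179.7, -0.2, -84.0]
contact_force: [0.3, -0.2, -0.1]
gripper_width: 0.0877
gripper_force: 0.0
```

```bash
python3 - <<'E'
from h import *
from plant import r
go([],-84)
c=r.capture('wrist');cv2.imwrite('pics/w1.png',c['image']);np.savez('w1.npz',**{k:c[k] for k in('K','rvec','tvec')});print(c['K'],c['rvec'],c['tvec'])
# predicted wood corners in the fisheye
R=cv2.Rodrigues(np.array(c['rvec']))[0]
for p in [(.4891,.3081,.024),(.4993,.2188,.024),(.463,.2155,.024),(.4544,.304,.024),(.4765,.2616,.042)]:
    q=R@p+np.ravel(c['tvec']);th=np.arctan2(np.hypot(*q[:2]),q[2]);e=q[:2]/np.hypot(*q[:2])*th
    print((c['K'][0,0]*e+c['K'][:2,2]).round(1))
E
```

```text
tcp [0.4767 0.2617 0.157 ] rot [179.72  -0.22 -84.05] j [ 49.4  12.6 -22.3  -0.  -55.5 -43.4] F [ 0.3 -0.2 -0.1] w 0.0877 0.0
roll rad -0.001
[[325.1922621    0.         279.24879679]
 [  0.         325.1922621  207.06148457]
 [  0.           0.           1.        ]] [-0.16107219  3.08547469  0.44313434] [ 0.50158354 -0.21242527  0.25457526]
[261.  249.9]
[258.5 152.9]
[301.  153.5]
[298.5 249.4]
[279.9 209.3]
```

View pics/w1.png

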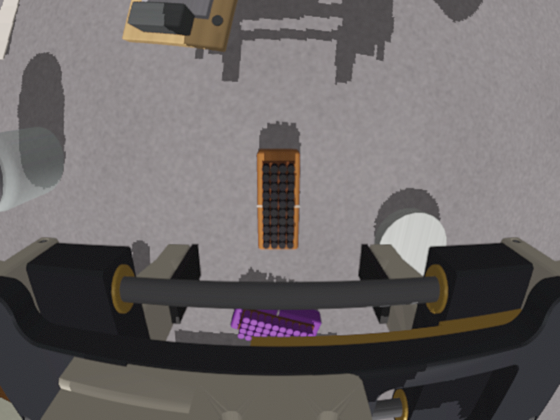

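The wrist view shows the brush wood corners at (258,150), (299,150), (298,248), (260,248). That is within 2 px of the prediction, so the position and the 24 mm height are confirmed. The fingers straddle it well, so I'll descend and grip.

Emit:
send_rows:
  steps:
    - {"dp": [1,0,50],"roll": 0,"jaw": 100}
    - {"dp": [1,0,95],"roll": 0,"jaw": 100}
    - {"dp": [1,0,125],"roll": 0,"jaw": 100}
    - {"dp": [1,0,138],"roll": 0,"jaw": 100}
    - {"dp": [1,0,138],"roll": 0,"jaw": 100}
  newtons: 15

```text
time_s: 2.02
tcp_pos: [0.4763, 0.2648, 0.0228]
eef_rot: [180.0, -0.0, -83.7]
contact_force: [0.4, -0.1, -0.2]
gripper_width: 0.0876
gripper_force: 0.0
```

Emit:
send_rows:
  steps:
    - {"dp": [0,0,0],"roll": 0,"jaw": 20}
    - {"dp": [0,0,0],"roll": 0,"jaw": 20}
    - {"dp": [0,0,0],"roll": 0,"jaw": 20}
    - {"dp": [0,0,0],"roll": 0,"jaw": 20}
    - {"dp": [0,0,0],"roll": 0,"jaw": 20}

```text
time_s: 2.65
tcp_pos: [0.4765, 0.2641, 0.0227]
eef_rot: [-180.0, 0.0, -83.8]
contact_force: [0.1, -0.7, -0.7]
gripper_width: 0.0433
gripper_force: 0.0
```

Emit:
send_rows:
  steps:
    - {"dp": [3,0,4],"roll": 0,"jaw": 50}
    - {"dp": [3,0,4],"roll": 0,"jaw": 50}
    - {"dp": [3,0,4],"roll": 0,"jaw": 20}
    - {"dp": [3,0,4],"roll": 0,"jaw": 20}
    - {"dp": [3,0,4],"roll": 0,"jaw": 20}

```text
time_s: 3.28
tcp_pos: [0.4767, 0.2611, 0.0184]
eef_rot: [180.0, -0.0, -83.8]
contact_force: [-1.1, -1.0, -0.9]
gripper_width: 0.0379
gripper_force: 15.0
```

Emit:
send_rows:
  steps:
    - {"dp": [0,0,0],"roll": 0,"jaw": 20}
    - {"dp": [0,0,-20],"roll": 0,"jaw": 20}
    - {"dp": [0,0,-60],"roll": 0,"jaw": 20}
    - {"dp": [0,0,-100],"roll": 0,"jaw": 20}
    - {"dp": [0,0,-100],"roll": 0,"jaw": 20}

```text
time_s: 3.9
tcp_pos: [0.4784, 0.2627, 0.1219]
eef_rot: [-179.7, 0.2, -83.7]
contact_force: [0.9, -0.5, -1.8]
gripper_width: 0.0377
gripper_force: 15.0
```

```bash
python3 -c "
from h import *
go([(.5755,.0255,.13)],-95.7)"
```

```text
tcp [0.4784 0.2627 0.1219] rot [-179.71    0.23  -83.72] j [ 49.4  14.5 -25.    0.  -50.1 -43.1] F [ 0.9 -0.5 -1.8] w 0.0377 14.99032974243164
dp mm [246.3 -70.7  -8.7]
roll rad 0.209
```

Emit:
send_rows:
  steps:
    - {"dp": [57,-17,0],"roll": 0.05,"jaw": 20}
    - {"dp": [114,-34,0],"roll": 0.1,"jaw": 20}
    - {"dp": [170,-55,0],"roll": 0.15,"jaw": 20}
    - {"dp": [236,-74,0],"roll": 0.209,"jaw": 20}
    - {"dp": [236,-74,0],"roll": 0.209,"jaw": 20}

```text
time_s: 4.53
tcp_pos: [0.5761, 0.0309, 0.117]
eef_rot: [179.9, -0.1, -96.0]
contact_force: [0.2, 0.6, -2.4]
gripper_width: 0.0377
gripper_force: 15.0
```

Emit:
send_rows:
  steps:
    - {"dp": [0,0,0],"roll": 0,"jaw": 20}
    - {"dp": [0,0,0],"roll": 0,"jaw": 20}

```text
time_s: 4.78
tcp_pos: [0.5755, 0.0355, 0.1182]
eef_rot: [180.0, -0.0, -95.7]
contact_force: [-1.0, 0.3, -0.9]
gripper_width: 0.0377
gripper_force: 15.0
```

```bash
python3 - <<'E'
from h import *
from plant import r
go([(.5795,.0358,.125)],-95.7)
c=r.capture('wrist');cv2.imwrite('pics/w2.png',c['image'])
R=cv2.Rodrigues(np.array(c['rvec']))[0]
o=np.array([.5716,-.0423,0]);u=np.array([.1,.995,0]);x=np.array([.995,-.1,0])
def pr(p):
    q=R@p+np.ravel(c['tvec']);th=np.arctan2(np.hypot(*q[:2]),q[2]);e=q[:2]/np.hypot(*q[:2])*th
    return (c['K'][0,0]*e+c['K'][:2,2]).round(1)
z=np.array([0,0,1])
for n,a,b,h in[('stop L',.14,-.023,.064),('stop R',.14,.023,.064),('trig+',-.1263,.013,.138),('trig-',-.1263,-.013,.138),('grip+',-.0924,.013,.138),('grip-',-.0924,-.013,.138),('board',-.17,.05,.018),('board',-.17,-.05,.018)]:
    print(n,pr(o+u*a+x*b+z*h))
E
```

```text
tcp [0.5755 0.0355 0.1182] rot [ 1.7996e+02 -1.0000e-02 -9.5660e+01] j [ 23.   17.6 -21.1  -0.  -51.3 -28.6] F [-1.   0.3 -0.9] w 0.0377 14.990383386611938
dp mm [-0.6 -3.9 -6.8]
roll rad 0.001
stop L [306.5 313.5]
stop R [244.  313.2]
trig+ [ 245.1 -143.3]
trig- [ 303.6 -143.7]
grip+ [242.2 -92.9]
grip- [305.4 -93.3]
board [214.5 -81.1]
board [338.7 -81.3]
```

View pics/w2.png

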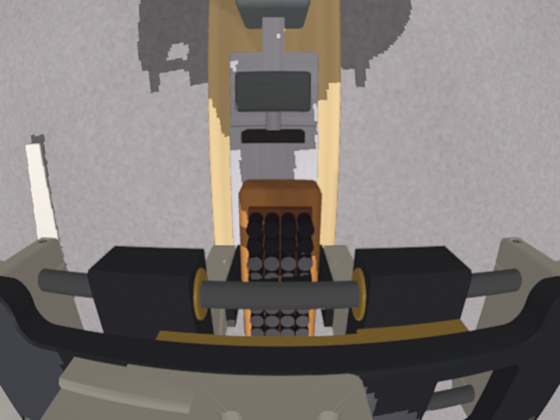

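The wrist view shows the brush held straight (wood spanning columns 240–320). The clamp axis runs at about column 273, with the pad at rows 130–142. The brush therefore needs about 4 mm along −tool y, which matches the computed shift.

Emit:
send_rows:
  steps:
    - {"dp": [0,-4,0],"roll": 0,"jaw": 20}
    - {"dp": [0,-4,30],"roll": 0,"jaw": 20}
    - {"dp": [0,-4,55],"roll": 0,"jaw": 20}
    - {"dp": [0,-4,66],"roll": 0,"jaw": 20}
    - {"dp": [0,-4,68],"roll": 0,"jaw": 20}

```text
time_s: 5.45
tcp_pos: [0.58, 0.0345, 0.0503]
eef_rot: [180.0, -0.0, -95.7]
contact_force: [0.6, -0.1, -1.4]
gripper_width: 0.0378
gripper_force: 15.0
```

Emit:
send_rows:
  steps:
    - {"dp": [0,0,0],"roll": 0,"jaw": 20}
    - {"dp": [0,0,0],"roll": 0,"jaw": 20}

```text
time_s: 5.7
tcp_pos: [0.5806, 0.0344, 0.0515]
eef_rot: [-179.9, 0.0, -95.7]
contact_force: [1.1, 0.1, -1.1]
gripper_width: 0.038
gripper_force: 15.0
```

Emit:
send_rows:
  steps:
    - {"dp": [0,0,1.5],"roll": 0,"jaw": 20}
    - {"dp": [0,0,2.5],"roll": 0,"jaw": 20}
    - {"dp": [0,0,2.5],"roll": 0,"jaw": 20}

```text
time_s: 6.08
tcp_pos: [0.5801, 0.0342, 0.0484]
eef_rot: [-180.0, 0.0, -95.7]
contact_force: [-1.6, 0.1, 2.5]
gripper_width: 0.0382
gripper_force: 15.0
```

Emit:
send_rows:
  steps:
    - {"dp": [0,0,0],"roll": 0,"jaw": 85}
    - {"dp": [0,0,0],"roll": 0,"jaw": 85}
    - {"dp": [0,0,0],"roll": 0,"jaw": 85}
    - {"dp": [0,0,0],"roll": 0,"jaw": 85}
    - {"dp": [0,0,0],"roll": 0,"jaw": 85}

```text
time_s: 6.7
tcp_pos: [0.58, 0.0342, 0.048]
eef_rot: [180.0, 0.0, -95.7]
contact_force: [0.5, -0.4, 0.6]
gripper_width: 0.0739
gripper_force: 0.0
```

Emit:
send_rows:
  steps:
    - {"dp": [0,0,-30],"roll": 0,"jaw": 100}
    - {"dp": [0,0,-80],"roll": 0,"jaw": 100}
    - {"dp": [0,0,-120],"roll": 0,"jaw": 100}
    - {"dp": [0,0,-160],"roll": 0,"jaw": 100}
    - {"dp": [0,0,-160],"roll": 0,"jaw": 100}

```text
time_s: 7.32
tcp_pos: [0.5819, 0.0346, 0.2119]
eef_rot: [-179.6, 0.1, -95.7]
contact_force: [-0.3, -0.2, -0.5]
gripper_width: 0.0878
gripper_force: 0.0
```

```bash
python3 - <<'E'
from h import *
from plant import r
go([(.5614,-.1438,.21)],-5.7)
c=r.capture('wrist');cv2.imwrite('pics/w3.png',c['image'])
R=cv2.Rodrigues(np.array(c['rvec']))[0];np.savez('w3.npz',R=R,t=np.ravel(c['tvec']),K=c['K'])
E
```

```text
tcp [0.5819 0.0346 0.2119] rot [-1.7964e+02  1.4000e-01 -9.5700e+01] j [ 22.7  12.9 -14.    0.1 -62.8 -28.4] F [-0.3 -0.2 -0.5] w 0.0878 0.0
dp mm [179.6   2.6   1.5]
roll rad -1.571
```

View pics/w3.png

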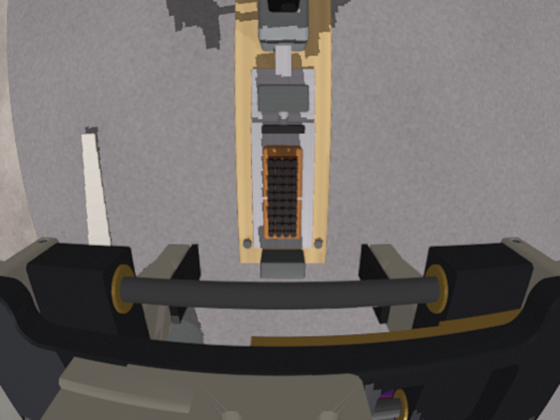

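The wrist view shows the brush standing on the bed, aligned between the pad (row 129) and the fixed jaw (row 250), and clear of both. Next I'll move over the trigger.

Emit:
send_rows:
  steps:
    - {"dp": [30,0,0],"roll": -0.16,"jaw": 100}
    - {"dp": [65,0,0],"roll": -0.33,"jaw": 100}
    - {"dp": [100,1,0],"roll": -0.5,"jaw": 100}
    - {"dp": [140,2,0],"roll": -0.67,"jaw": 100}
    - {"dp": [180,2,0],"roll": -0.84,"jaw": 100}

```text
time_s: 8.0
tcp_pos: [0.5592, -0.1458, 0.2068]
eef_rot: [179.9, 0.1, -47.3]
contact_force: [0.6, 0.6, -0.9]
gripper_width: 0.0872
gripper_force: 0.0
```

Emit:
send_rows:
  steps:
    - {"dp": [0,0,0],"roll": -0.17,"jaw": 100}
    - {"dp": [0,0,0],"roll": -0.34,"jaw": 100}
    - {"dp": [0,0,0],"roll": -0.51,"jaw": 100}
    - {"dp": [0,0,0],"roll": -0.66,"jaw": 100}
    - {"dp": [0,0,0],"roll": -0.73,"jaw": 100}

```text
time_s: 8.62
tcp_pos: [0.5593, -0.1447, 0.2066]
eef_rot: [180.0, 0.1, -5.6]
contact_force: [-0.2, -0.3, 0.5]
gripper_width: 0.0877
gripper_force: 0.0
```

Emit:
send_rows:
  steps:
    - {"dp": [0,0,0],"roll": 0,"jaw": 100}
    - {"dp": [0,0,0],"roll": 0,"jaw": 100}

```text
time_s: 8.88
tcp_pos: [0.5598, -0.1447, 0.2074]
eef_rot: [180.0, 0.1, -5.9]
contact_force: [0.2, 0.4, 0.3]
gripper_width: 0.0879
gripper_force: 0.0
```

```bash
python3 - <<'E'
from h import *
from plant import r
go([(.5614,-.1438,.21)],-5.7)
c=r.capture('wrist');cv2.imwrite('pics/w4.png',c['image'])
R=cv2.Rodrigues(np.array(c['rvec']))[0]
o=np.array([.5716,-.0423,0]);u=np.array([.1,.995,0]);x=np.array([.995,-.1,0]);z=np.array([0,0,1])
def pr(p):
    q=R@p+np.ravel(c['tvec']);th=np.arctan2(np.hypot(*q[:2]),q[2]);e=q[:2]/np.hypot(*q[:2])*th
    return (c['K'][0,0]*e+c['K'][:2,2]).round(1)
for n,a in[('trig',-.1316),('trig in',-.1196),('grip in',-.0986),('grip out',-.0866)]: print(n,[pr(o+u*a+x*b+z*.138).tolist() for b in(-.013,.013)])
E
```

```text
tcp [ 0.5598 -0.1447  0.2074] rot [ 1.80e+02  6.00e-02 -5.87e+00] j [  4.9  12.9 -14.5  -0.  -62.6  79.3] F [0.2 0.4 0.3] w 0.0879 0.0
dp mm [ 1.5 -1.  -2.6]
roll rad -0.003
trig [[317.3, 242.3], [318.7, 207.4]]
trig in [[300.6, 242.4], [301.4, 207.4]]
grip in [[271.1, 242.5], [270.8, 207.5]]
grip out [[254.3, 242.4], [253.3, 207.5]]
```

View pics/w4.png

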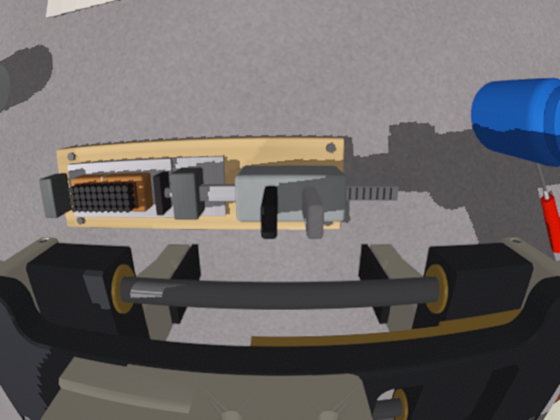

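The wrist view shows the grip top at columns 262–276 and the trigger top at columns 308–322, at rows of about 210–237. That is about 5 px right of the prediction, so I'll refine it numerically.

```bash
python3 - <<'E'
import cv2
g=cv2.imread('pics/w4.png',0)
for y in(212,218,224,230,234): print(y,g[y,248:335].tolist())
print('col269',g[180:245,269].tolist());print('col315',g[180:245,315].tolist())
E
```

```text
212 [156, 156, 156, 156, 155, 156, 156, 156, 156, 156, 158, 146, 104, 50, 44, 45, 27, 19, 21, 22, 24, 20, 21, 20, 22, 23, 18, 18, 20, 51, 83, 98, 111, 130, 133, 132, 132, 133, 131, 131, 134, 142, 156, 159, 159, 160, 158, 159, 159, 157, 158, 161, 161, 148, 110, 76, 72, 73, 74, 80, 89, 96, 100, 101, 102, 103, 103, 103, 103, 104, 105, 104, 105, 103, 97, 96, 117, 133, 138, 150, 158, 158, 158, 158, 157, 157, 156]
218 [155, 154, 153, 154, 154, 155, 155, 155, 155, 157, 158, 148, 104, 47, 21, 17, 20, 22, 20, 21, 22, 20, 19, 23, 21, 22, 20, 15, 44, 110, 155, 161, 158, 158, 158, 158, 157, 157, 157, 158, 158, 159, 160, 160, 160, 160, 160, 158, 159, 159, 158, 159, 160, 159, 151, 125, 99, 99, 81, 79, 90, 97, 101, 103, 105, 106, 104, 104, 103, 104, 103, 103, 102, 99, 95, 107, 140, 159, 160, 159, 158, 159, 159, 158, 158, 158, 158]
224 [190, 190, 190, 190, 190, 191, 190, 190, 190, 191, 192, 186, 155, 81, 18, 18, 18, 20, 22, 19, 24, 20, 23, 19, 23, 21, 18, 15, 59, 139, 189, 193, 190, 190, 190, 190, 190, 190, 190, 190, 190, 190, 190, 190, 190, 190, 190, 190, 190, 190, 190, 190, 190, 190, 190, 189, 175
[... 864 characters left out ...]
, 104, 103, 102, 102, 102, 102, 102, 101, 100, 95, 100, 129, 144, 146, 145, 146, 147, 146, 147, 147, 147, 147, 146]
col269 [161, 161, 161, 161, 151, 115, 52, 12, 15, 18, 14, 20, 20, 17, 19, 19, 17, 18, 18, 19, 15, 20, 20, 15, 16, 19, 18, 18, 23, 22, 20, 24, 20, 20, 22, 21, 21, 22, 20, 21, 19, 21, 23, 20, 20, 23, 24, 21, 20, 20, 20, 24, 30, 36, 37, 35, 32, 29, 66, 130, 155, 156, 152, 147, 146]
col315 [87, 90, 90, 91, 90, 92, 90, 90, 86, 83, 82, 80, 81, 83, 83, 84, 83, 84, 84, 85, 84, 85, 84, 84, 87, 93, 99, 102, 103, 103, 104, 103, 103, 103, 104, 104, 105, 105, 104, 103, 103, 102, 103, 102, 101, 101, 103, 104, 103, 102, 102, 102, 103, 103, 102, 101, 100, 97, 109, 134, 145, 146, 145, 144, 142]
```

Emit:
send_rows:
  steps:
    - {"dp": [3,1,30],"roll": 0,"jaw": 100}
    - {"dp": [3,1,60],"roll": 0,"jaw": 100}
    - {"dp": [3,1,85],"roll": 0,"jaw": 100}
    - {"dp": [3,1,98],"roll": 0,"jaw": 100}
    - {"dp": [3,1,98],"roll": 0,"jaw": 100}
  newtons: 25

```text
time_s: 9.55
tcp_pos: [0.5625, -0.1461, 0.1094]
eef_rot: [180.0, 0.1, -5.8]
contact_force: [0.4, 0.2, -0.2]
gripper_width: 0.0878
gripper_force: 0.0
```

Emit:
send_rows:
  steps:
    - {"dp": [0,0,0],"roll": 0,"jaw": 68}
    - {"dp": [0,0,0],"roll": 0,"jaw": 68}
    - {"dp": [0,0,0],"roll": 0,"jaw": 68}
    - {"dp": [0,0,0],"roll": 0,"jaw": 68}
    - {"dp": [0,0,0],"roll": 0,"jaw": 68}

```text
time_s: 10.18
tcp_pos: [0.5631, -0.1465, 0.1105]
eef_rot: [180.0, -0.0, -5.8]
contact_force: [-0.8, -5.0, 2.1]
gripper_width: 0.0596
gripper_force: 2.1
```

Emit:
send_rows:
  steps:
    - {"dp": [0,0,0],"roll": 0,"jaw": 36}
    - {"dp": [0,0,0],"roll": 0,"jaw": 36}
    - {"dp": [0,0,0],"roll": 0,"jaw": 36}
    - {"dp": [0,0,0],"roll": 0,"jaw": 36}
    - {"dp": [0,0,0],"roll": 0,"jaw": 36}

```text
time_s: 10.8
tcp_pos: [0.563, -0.1473, 0.1106]
eef_rot: [179.9, -0.0, -5.8]
contact_force: [-0.0, -7.8, 2.9]
gripper_width: 0.032
gripper_force: 7.2
```

```bash
python3 - <<'E'
from h import *
from plant import r
go([])
t=r.capture('wrist')['image'];cv2.imwrite('pics/s1_w.png',t)
s=r.capture('scene')['image'];cv2.imwrite('pics/s1_s.png',s)
a=cv2.resize(s[185:305,205:330],None,fx=4,fy=4,interpolation=cv2.INTER_CUBIC)
b=t[100:400,100:400]
cv2.imwrite('pics/s1.png',np.hstack([cv2.resize(a,(400,384)),cv2.resize(b,(384,384))]))
E
```

```text
tcp [ 0.563  -0.1473  0.1106] rot [ 1.7992e+02 -2.0000e-02 -5.7800e+00] j [  4.6  18.5 -21.    0.1 -50.5  79.5] F [-0.  -7.8  2.9] w 0.032 7.170611768960953
```

View pics/s1.png

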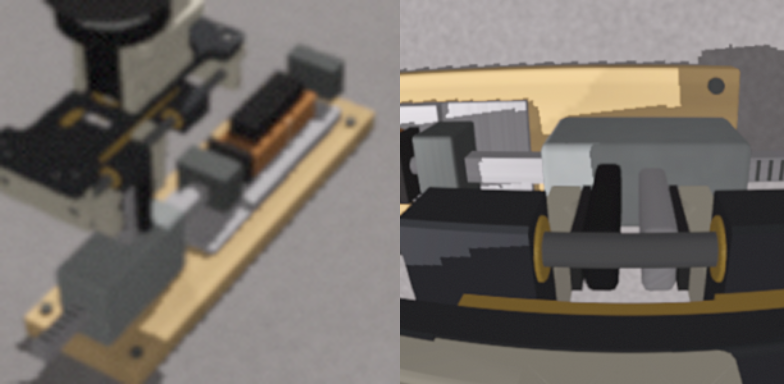

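The picture shows the fingers holding the trigger fully squeezed against the grip. The jaw and pad have moved up to the brush. In the wrist image the jaw block spans about columns 110–158 and rows 195–245, which I can use to track it. Second stroke next.

Emit:
send_rows:
  steps:
    - {"dp": [0,0,0],"roll": 0,"jaw": 76}
    - {"dp": [0,0,0],"roll": 0,"jaw": 76}
    - {"dp": [0,0,0],"roll": 0,"jaw": 76}
    - {"dp": [0,0,0],"roll": 0,"jaw": 76}
    - {"dp": [0,0,0],"roll": 0,"jaw": 76}

```text
time_s: 11.52
tcp_pos: [0.5627, -0.1455, 0.1096]
eef_rot: [-180.0, 0.0, -5.8]
contact_force: [0.6, 0.7, -0.0]
gripper_width: 0.0664
gripper_force: 0.0
```

Emit:
send_rows:
  steps:
    - {"dp": [0,0,0],"roll": 0,"jaw": 36}
    - {"dp": [0,0,0],"roll": 0,"jaw": 36}
    - {"dp": [0,0,0],"roll": 0,"jaw": 36}
    - {"dp": [0,0,0],"roll": 0,"jaw": 36}
    - {"dp": [0,0,0],"roll": 0,"jaw": 36}

```text
time_s: 12.15
tcp_pos: [0.5626, -0.1474, 0.1099]
eef_rot: [179.9, 0.0, -5.8]
contact_force: [-0.3, -9.2, -1.7]
gripper_width: 0.0316
gripper_force: 8.7
```

Emit:
send_rows:
  steps:
    - {"dp": [0,0,0],"roll": 0,"jaw": 36}

```text
time_s: 12.28
tcp_pos: [0.5626, -0.1472, 0.1099]
eef_rot: [179.9, 0.0, -5.8]
contact_force: [0.4, -7.8, -1.7]
gripper_width: 0.0317
gripper_force: 8.7
```

```bash
python3 - <<'E'
from plant import r
import cv2
t=r.capture('wrist')['image'];cv2.imwrite('pics/s2_w.png',t)
for n in('s1_w','s2_w'):
    g=cv2.imread(f'pics/{n}.png',0)
    for y in(205,215,230): print(n,y,g[y,60:175].tolist())
E
```

```text
s1_w 205 [75, 77, 77, 77, 77, 76, 75, 76, 76, 75, 76, 75, 75, 75, 75, 76, 74, 75, 76, 76, 75, 76, 74, 74, 76, 75, 75, 75, 75, 74, 75, 74, 75, 74, 71, 65, 52, 40, 29, 27, 26, 27, 28, 26, 25, 26, 24, 25, 26, 25, 32, 48, 55, 54, 55, 55, 53, 55, 54, 55, 54, 54, 54, 56, 57, 56, 56, 54, 55, 54, 55, 53, 55, 56, 54, 54, 56, 53, 55, 53, 52, 50, 51, 51, 49, 47, 46, 47, 45, 46, 46, 48, 49, 47, 46, 47, 45, 52, 88, 120, 126, 123, 121, 120, 121, 121, 120, 119, 119, 119, 121, 125, 124, 124, 123]
s1_w 215 [50, 41, 47, 49, 49, 45, 44, 38, 39, 43, 47, 48, 48, 49, 52, 55, 47, 48, 48, 44, 41, 35, 46, 76, 89, 90, 90, 90, 90, 89, 78, 63, 57, 58, 57, 57, 58, 56, 44, 30, 27, 27, 24, 25, 25, 23, 25, 24, 22, 26, 74, 127, 137, 135, 134, 135, 133, 131, 131, 131, 131, 131, 130, 128, 127, 127, 127, 127, 127, 127, 123, 123, 124, 123, 123, 122, 121, 121, 120, 111, 90, 65, 53, 47, 48, 48, 45, 47, 46, 48, 48, 49, 48, 47, 47, 48, 46, 44, 51, 84, 116, 125, 123, 122, 121, 122, 122, 121, 120, 119, 119, 122, 125, 125, 124]
s1_w 230 [42, 24, 18, 20, 35, 51, 58, 55, 38, 22, 18, 20, 24, 21, 23, 20, 21, 20, 20, 22, 36, 51, 51
[... 1285 characters left out ...]
, 47, 47, 46, 46, 44, 48, 73, 107, 121, 122, 122, 122, 121, 120, 120, 118, 119, 121, 122, 124, 125, 123, 120, 120, 121, 121, 120, 119, 120, 118, 122, 124, 123, 123]
s2_w 230 [53, 49, 38, 23, 18, 20, 23, 21, 20, 20, 22, 22, 16, 19, 32, 51, 52, 43, 39, 47, 73, 81, 82, 81, 69, 57, 55, 57, 55, 56, 56, 48, 33, 26, 25, 23, 20, 28, 67, 109, 121, 126, 128, 129, 129, 129, 128, 126, 127, 127, 127, 127, 127, 125, 123, 122, 123, 124, 124, 121, 120, 120, 122, 122, 121, 119, 120, 120, 113, 92, 68, 56, 45, 47, 47, 47, 45, 46, 67, 104, 121, 122, 121, 121, 121, 121, 121, 120, 120, 120, 116, 150, 206, 212, 209, 209, 208, 208, 209, 208, 208, 207, 207, 207, 206, 207, 206, 206, 206, 205, 206, 206, 206, 206, 205]
```

Emit:
send_rows:
  steps:
    - {"dp": [0,0,0],"roll": 0,"jaw": 76}
    - {"dp": [0,0,0],"roll": 0,"jaw": 76}
    - {"dp": [0,0,0],"roll": 0,"jaw": 76}
    - {"dp": [0,0,0],"roll": 0,"jaw": 76}
    - {"dp": [0,0,0],"roll": 0,"jaw": 76}

```text
time_s: 12.95
tcp_pos: [0.5631, -0.1456, 0.1102]
eef_rot: [-180.0, -0.0, -5.8]
contact_force: [-0.4, 0.5, -0.2]
gripper_width: 0.0661
gripper_force: 0.0
```

Emit:
send_rows:
  steps:
    - {"dp": [0,0,0],"roll": 0,"jaw": 36}
    - {"dp": [0,0,0],"roll": 0,"jaw": 36}
    - {"dp": [0,0,0],"roll": 0,"jaw": 36}
    - {"dp": [0,0,0],"roll": 0,"jaw": 36}
    - {"dp": [0,0,0],"roll": 0,"jaw": 36}

```text
time_s: 13.58
tcp_pos: [0.5629, -0.1474, 0.1104]
eef_rot: [179.9, -0.0, -5.8]
contact_force: [-0.2, -8.0, 0.1]
gripper_width: 0.0323
gripper_force: 8.6
```

Emit:
send_rows:
  steps:
    - {"dp": [0,0,0],"roll": 0,"jaw": 36}
    - {"dp": [0,0,0],"roll": 0,"jaw": 36}
    - {"dp": [0,0,0],"roll": 0,"jaw": 36}

```text
time_s: 13.95
tcp_pos: [0.5629, -0.1472, 0.1103]
eef_rot: [179.9, -0.0, -5.8]
contact_force: [-0.4, -7.9, -0.4]
gripper_width: 0.0317
gripper_force: 8.6
```

```bash
python3 - <<'E'
from plant import r
import cv2
t=r.capture('wrist')['image'];cv2.imwrite('pics/s3_w.png',t)
g=cv2.imread('pics/s3_w.png',0)
for y in(205,215): print(y,g[y,40:165].tolist())
E
```

```text
205 [74, 74, 74, 74, 75, 74, 75, 75, 74, 74, 75, 74, 74, 74, 73, 74, 75, 74, 74, 74, 75, 73, 73, 74, 74, 74, 74, 74, 74, 73, 73, 74, 75, 75, 74, 73, 66, 54, 42, 32, 25, 25, 25, 27, 26, 25, 24, 24, 30, 37, 44, 51, 53, 53, 53, 53, 54, 53, 54, 53, 55, 54, 54, 54, 55, 53, 53, 54, 52, 52, 54, 51, 54, 52, 52, 50, 50, 51, 49, 48, 48, 47, 47, 45, 47, 45, 47, 46, 47, 45, 47, 46, 46, 45, 43, 67, 111, 121, 120, 121, 122, 120, 118, 117, 117, 119, 120, 120, 120, 120, 120, 120, 120, 119, 118, 116, 116, 119, 120, 122, 121, 121, 120, 118, 119]
215 [36, 42, 46, 50, 46, 41, 38, 41, 48, 48, 48, 47, 41, 42, 45, 48, 50, 49, 47, 45, 41, 44, 47, 47, 45, 37, 36, 52, 84, 91, 91, 82, 64, 55, 54, 56, 56, 56, 51, 34, 26, 24, 24, 25, 24, 23, 25, 59, 113, 133, 135, 135, 133, 132, 132, 132, 131, 131, 131, 130, 129, 127, 128, 129, 129, 127, 126, 125, 126, 126, 124, 123, 123, 122, 114, 92, 66, 52, 48, 45, 46, 45, 46, 46, 45, 47, 46, 47, 46, 47, 46, 47, 46, 44, 44, 44, 65, 101, 119, 121, 122, 123, 121, 119, 118, 118, 120, 120, 121, 120, 119, 121, 122, 120, 119, 119, 117, 117, 119, 121, 122, 122, 122, 120, 118]
```

No load from the pad yet, since the force is unchanged at 8.6 N. I'll take the fourth stroke in small increments and watch the force.

Emit:
send_rows:
  steps:
    - {"dp": [0,0,0],"roll": 0,"jaw": 76}
    - {"dp": [0,0,0],"roll": 0,"jaw": 76}
    - {"dp": [0,0,0],"roll": 0,"jaw": 76}
    - {"dp": [0,0,0],"roll": 0,"jaw": 76}
    - {"dp": [0,0,0],"roll": 0,"jaw": 76}

```text
time_s: 14.62
tcp_pos: [0.5629, -0.1456, 0.11]
eef_rot: [-180.0, 0.0, -5.8]
contact_force: [0.1, 1.2, -0.3]
gripper_width: 0.066
gripper_force: 0.0
```

Emit:
send_rows:
  steps:
    - {"dp": [0,0,0],"roll": 0,"jaw": 60}
    - {"dp": [0,0,0],"roll": 0,"jaw": 60}
    - {"dp": [0,0,0],"roll": 0,"jaw": 60}
    - {"dp": [0,0,0],"roll": 0,"jaw": 60}

```text
time_s: 15.12
tcp_pos: [0.5627, -0.1473, 0.1101]
eef_rot: [179.9, 0.0, -5.8]
contact_force: [0.4, -9.4, -2.2]
gripper_width: 0.0524
gripper_force: 4.6
```

Emit:
send_rows:
  steps:
    - {"dp": [0,0,0],"roll": 0,"jaw": 56}
    - {"dp": [0,0,0],"roll": 0,"jaw": 56}
    - {"dp": [0,0,0],"roll": 0,"jaw": 56}

```text
time_s: 15.5
tcp_pos: [0.5627, -0.1477, 0.1101]
eef_rot: [179.9, 0.0, -5.8]
contact_force: [1.0, -11.4, -0.3]
gripper_width: 0.049
gripper_force: 5.4
```

Emit:
send_rows:
  steps:
    - {"dp": [0,0,0],"roll": 0,"jaw": 52}
    - {"dp": [0,0,0],"roll": 0,"jaw": 52}
    - {"dp": [0,0,0],"roll": 0,"jaw": 52}

```text
time_s: 15.88
tcp_pos: [0.5627, -0.1478, 0.1101]
eef_rot: [179.9, 0.0, -5.8]
contact_force: [1.0, -11.0, -2.6]
gripper_width: 0.0459
gripper_force: 5.8
```

Emit:
send_rows:
  steps:
    - {"dp": [0,0,0],"roll": 0,"jaw": 48}
    - {"dp": [0,0,0],"roll": 0,"jaw": 48}
    - {"dp": [0,0,0],"roll": 0,"jaw": 48}

```text
time_s: 16.25
tcp_pos: [0.5627, -0.1479, 0.1101]
eef_rot: [179.9, 0.0, -5.8]
contact_force: [1.4, -11.5, -2.5]
gripper_width: 0.0418
gripper_force: 6.0
```

Emit:
send_rows:
  steps:
    - {"dp": [0,0,0],"roll": 0,"jaw": 45}
    - {"dp": [0,0,0],"roll": 0,"jaw": 45}
    - {"dp": [0,0,0],"roll": 0,"jaw": 45}

```text
time_s: 16.62
tcp_pos: [0.5627, -0.1479, 0.1101]
eef_rot: [179.9, 0.0, -5.8]
contact_force: [1.0, -12.8, -2.1]
gripper_width: 0.0395
gripper_force: 6.0
```

```bash
python3 - <<'E'
from plant import r
import cv2
t=r.capture('wrist')['image'];cv2.imwrite('pics/s4_w.png',t)
s=r.capture('scene')['image'];cv2.imwrite('pics/s4_s.png',s)
g=cv2.imread('pics/s4_w.png',0)
for y in(205,215): print(y,g[y,20:110].tolist())
E
```

```text
205 [73, 74, 74, 72, 73, 75, 78, 84, 95, 98, 88, 79, 76, 75, 74, 72, 73, 75, 74, 74, 74, 75, 75, 74, 73, 75, 74, 74, 73, 73, 73, 73, 74, 73, 73, 73, 74, 74, 74, 75, 74, 73, 73, 74, 74, 74, 74, 76, 74, 70, 66, 53, 38, 31, 26, 23, 26, 26, 27, 26, 22, 28, 35, 42, 50, 53, 55, 55, 55, 54, 54, 55, 54, 55, 53, 55, 55, 54, 55, 55, 54, 53, 54, 55, 54, 55, 55, 51, 51, 50]
215 [48, 40, 33, 34, 41, 46, 47, 55, 44, 38, 44, 46, 46, 40, 35, 36, 41, 46, 48, 53, 61, 56, 51, 47, 48, 45, 41, 36, 38, 42, 48, 46, 45, 43, 38, 42, 46, 49, 46, 40, 35, 52, 81, 91, 89, 78, 59, 54, 53, 57, 56, 55, 48, 31, 25, 23, 24, 25, 21, 20, 37, 87, 128, 135, 135, 135, 134, 132, 132, 133, 132, 132, 131, 130, 128, 129, 129, 130, 128, 126, 127, 128, 127, 126, 125, 125, 123, 112, 88, 64]
```

Emit:
send_rows:
  steps:
    - {"dp": [0,0,0],"roll": 0,"jaw": 41}
    - {"dp": [0,0,0],"roll": 0,"jaw": 41}
    - {"dp": [0,0,0],"roll": 0,"jaw": 41}

```text
time_s: 17.1
tcp_pos: [0.5626, -0.1481, 0.1101]
eef_rot: [179.9, 0.0, -5.8]
contact_force: [0.9, -13.5, -2.7]
gripper_width: 0.0364
gripper_force: 6.7
```

Emit:
send_rows:
  steps:
    - {"dp": [0,0,0],"roll": 0,"jaw": 38}
    - {"dp": [0,0,0],"roll": 0,"jaw": 38}
    - {"dp": [0,0,0],"roll": 0,"jaw": 38}

```text
time_s: 17.48
tcp_pos: [0.5627, -0.148, 0.1101]
eef_rot: [179.9, 0.0, -5.8]
contact_force: [1.1, -13.1, -2.8]
gripper_width: 0.0338
gripper_force: 8.3
```

```bash
python3 - <<'E'
from h import *
from plant import r
t=r.capture('wrist')['image'];cv2.imwrite('pics/s5_w.png',t)
s=r.capture('scene')['image'];cv2.imwrite('pics/s5_s.png',s)
g=cv2.imread('pics/s5_w.png',0)
for y in(215,): print(y,g[y,20:110].tolist())
a=cv2.resize(s[180:260,255:330],(394,420),interpolation=cv2.INTER_CUBIC)
b=cv2.resize(t[150:300,0:140],(392,420),interpolation=cv2.INTER_CUBIC)
cv2.imwrite('pics/s5.png',np.hstack([a,b]))
E
```

```text
215 [42, 35, 33, 36, 44, 46, 47, 53, 46, 40, 45, 48, 44, 37, 35, 37, 44, 48, 46, 50, 51, 53, 51, 49, 48, 43, 40, 37, 40, 45, 47, 47, 44, 39, 40, 44, 49, 48, 47, 39, 38, 62, 86, 91, 87, 69, 56, 54, 54, 55, 54, 52, 39, 27, 21, 23, 21, 43, 93, 130, 135, 135, 134, 134, 132, 132, 132, 132, 132, 131, 130, 128, 129, 130, 130, 128, 127, 127, 128, 127, 127, 127, 124, 121, 103, 77, 57, 47, 45, 48]
```

View pics/s5.png

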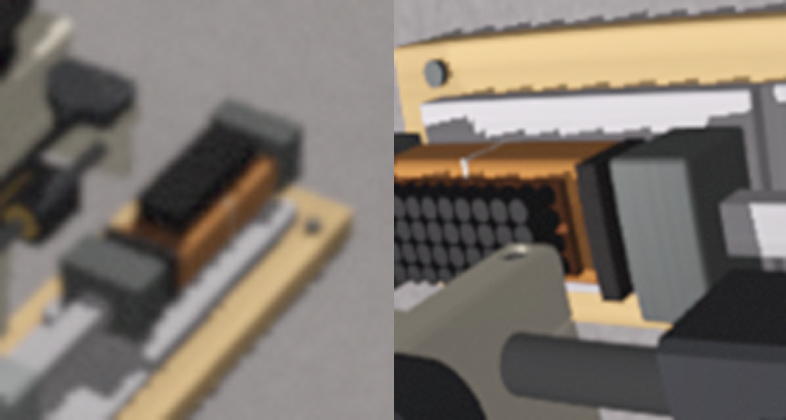

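The picture shows the brush seated against the fixed jaw, with its wood edge now stationary at column 61. The pad–jaw gap is starting to close, by about 3 mm. About 3 mm more squeeze on this same stroke gets to halfway.

Emit:
send_rows:
  steps:
    - {"dp": [0,0,0],"roll": 0,"jaw": 36.5}
    - {"dp": [0,0,0],"roll": 0,"jaw": 35}
    - {"dp": [0,0,0],"roll": 0,"jaw": 35}
    - {"dp": [0,0,0],"roll": 0,"jaw": 35}
    - {"dp": [0,0,0],"roll": 0,"jaw": 35}

```text
time_s: 18.2
tcp_pos: [0.5628, -0.1468, 0.1101]
eef_rot: [179.9, 0.0, -5.8]
contact_force: [0.4, -5.8, -1.2]
gripper_width: 0.0309
gripper_force: 14.3
```

```bash
python3 - <<'E'
from plant import r
import cv2
t=r.capture('wrist')['image'];cv2.imwrite('pics/s6_w.png',t)
for n in('s3_w','s4_w','s5_w','s6_w'):
    g=cv2.imread(f'pics/{n}.png',0)
    for y in(213,215,217):
        p=g[y].astype(float)
        i=next(k for k in range(55,100) if p[k]<75<=p[k+1] and p[k+4]>110)
        w=next(k for k in range(50,80) if p[k]<65<=p[k+1] and p[k+2]>80)
        j=next(k for k in range(w+3,100) if p[k]>40>=p[k+1])
        f=lambda k,v:round(k+(v-p[k])/(p[k+1]-p[k]),2)
        print(n,y,'jaw',f(i,75),'wood',f(w,65),'pad end',f(j,40))
E
```

```text
Traceback (most recent call last):
StopIteration
```

```bash
python3 - <<'E'
import cv2
for n in('s4_w','s5_w','s6_w'):
    g=cv2.imread(f'pics/{n}.png',0)
    print(n,g[213,58:88].tolist(),g[215,58:88].tolist())
E
```

```text
s4_w [71, 73, 73, 76, 85, 103, 130, 99, 62, 54, 55, 56, 55, 54, 43, 27, 22, 24, 21, 24, 25, 20, 48, 102, 132, 136, 135, 135, 133, 133] [46, 40, 35, 52, 81, 91, 89, 78, 59, 54, 53, 57, 56, 55, 48, 31, 25, 23, 24, 25, 21, 20, 37, 87, 128, 135, 135, 135, 134, 132]
s5_w [72, 73, 72, 80, 90, 107, 123, 84, 54, 56, 56, 58, 56, 52, 37, 25, 22, 21, 19, 63, 118, 135, 135, 135, 135, 133, 133, 133, 133, 134] [47, 39, 38, 62, 86, 91, 87, 69, 56, 54, 54, 55, 54, 52, 39, 27, 21, 23, 21, 43, 93, 130, 135, 135, 134, 134, 132, 132, 132, 132]
s6_w [71, 72, 72, 72, 75, 87, 101, 119, 89, 58, 53, 57, 56, 57, 54, 42, 25, 19, 52, 106, 132, 136, 135, 135, 133, 134, 132, 133, 133, 133] [50, 47, 43, 36, 48, 80, 91, 90, 80, 62, 52, 55, 56, 55, 55, 48, 30, 20, 41, 92, 130, 136, 134, 134, 133, 132, 133, 131, 133, 131]
```

The image shows the gap closed by about 5 px (roughly 5 mm), and the force agrees at about 5 N. The pad is about halfway in and the trigger is held, so I'm handing in.

```bash
python3 -c "
from plant import r
s=r.get_state();print(s['gripper_width'],s['gripper_force'],s['contact_force']);print(r.close_job())"
```

```text
0.030678400488807253 14.336666911840439 [ 0.49598886 -6.30654582 -0.35645023]
the job is handed in; nothing more can be done
None
```

I handed the job in with the brush pressed against the fixed jaw, the pad pushed in about 5 mm of its 12 mm (estimated from image and force), and the trigger still held squeezed; no verdict was returned.

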